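# Unlock the quarter-turn latch and open the control box

## Robot

A 7-joint arm with a two-finger parallel gripper is mounted at the origin on a cart in front of the work surface, level with it; the furniture and walls round the work are solid. World frame = base frame: x ahead of the robot, y to its left, z up, the work surface at z = 0. Lengths are in m, angles in rad, forces in N, time in s.
With the tool pointing down it reaches from about 0.35 to 0.9 m from the base axis. Payload 8.1 kg.
Tool frame: the origin (TCP) lies midway between the tips of the shut fingers; the grasp point (between the pads) lies 19 mm behind it; z points along the fingers, y is the line along which they close (so a half turn about z gives the same grasp; the last joint's range is limited). The gripper opens to 85 mm and grips with 20 to 120 N. Pads are 22 mm wide; open, the fingers measure 114 mm over their backs; the gripper's body (76 mm by 85 mm) begins 54 mm behind the grasp point. The pads swing forward as they close: fully open they stand 13 mm farther back than shut.
Start: joints at [-1.245, 0.434, 0.025, 1.573, -0.012, 1.134, -0.075], TCP at [0.26, 0.568, 0.231] pointing down, gripper open.
Joint ranges: [-2.62, 2.62], [-0.44, 2.09], [-1.27, 1.32], [0.08, 2.57], [-1.32, 4.46], [0.12, 2], [-2.74, 2.74]. Speed limits (rad/s): [2.22, 2.22, 3.01, 3.01, 3.14, 3.14, 3.14].

## Interface

Orientations are given as a rotation vector (axis times angle).
In Python, from rig import get_state, read_camera, finish_job gives the robot as it stands. The module is installed in compiled form; this text tells all that it offers.
- The arm moves only by the shell command python3 -m creep 'ROWS' [FORCE]. ROWS is a JSON object of lists of equal length, an entry for each row: "rot": the turn, a rotation vector about the world's x, y, z in degrees, a list of three; "travel": the shift along the world's x, y, z in mm, a list of three; "claw": the opening in per cent of the stroke, from 0 (shut) to 100 (fully open). In form: {"rot": [[ax, ay, az], ...], "travel": [[x, y, z], ...], "claw": [claw, ...]}. A call has 1 to 10 rows; each row shifts and turns the commanded pose from where the row before left it; what a row does not reach is not made up. A row lasts 1/8 s, in which the tool goes at most 62.5 mm and 10.7 degrees, less where a joint would pass 70% of its speed; a pose out of reach is approached as far as the arm can. A call is refused whole if a number of a shift passes 62.5 or a number of a turn 10.7, either way. A call with a gripper value outside its range is refused whole. The fingers move at their own pace and stop on an object; FORCE is the grip in N (left out, the last holds). Time passes only in rows, so rows that do not move let the fingers close. It gives the time, the measured TCP pose, the force, the opening and the grip force at its end, in the units of the state.
- get_state(): the state, without advancing time (a new reading comes with each control period).
- read_camera(name): name is "side" or "top"; returns a dict with "img" (400x640x3 uint8, red, green, blue), "z_map" (400x640 float32, m along the optical axis (not along the pixel's ray), 0 where there is no reading), "intrinsics" (3x3 intrinsics, pixels), "pose" (4x4, takes a point from camera to world coordinates). Camera axes: x right, y up, looking along -z (the intrinsics and any distortion apply to the point x, -y, -z); pixel columns grow to the right and rows downward; lengths in m; the calibration is good to about 2 mm. A picture is of the moment at which its call begins.
- finish_job(): hands the job in; it is judged then, once.
The state is a dict: "clock": time; "qpos": joint angles; "qvel": joint speeds; "joint_torque": joint torques, N m; "tool_pos": TCP position; "eef_rot": TCP orientation; "contact_force": force on the tool from outside, world axes, zero at the start; "moment": the same for the moment, N m; "gripper_width": finger opening in m; "grip_force": force on a finger pad.
Only numpy, scipy, OpenCV 4.12 (cv2) and the standard library are available. Lean on these libraries where they do the work, as an engineer would, in place of code of your own. Each camera call takes 0.05 s, during which the arm holds its last target. There are 200 camera calls.

## Task

The printer control box with the orange latch needs servicing. Turn its orange wing latch a quarter turn anticlockwise, as far as it goes, to unlock the cover; then swing the cover up on its rear hinge until it stands roughly upright, and leave it standing open with the latch still unlocked. Do not touch the other box, the one with the blue latch.

Things in the scene. Friction and masses are not known exactly. Their poses are not given: they have to be found in the camera images.
- orange_latch_grip (a point): Point on the grey control box with the ORANGE latch: on the latch's turning axis at gripping height, 27 mm above the white cover, 88 mm above the table. Fixed to the box, so it stays when latch or cover moves. Axes are the box's: z up, +x to the hinge (away from the robot), +y left along the front edge. Box screwed down, 130 (x) by 140 (y) mm, 61 mm high with its 6 mm cover.
- orange_latch (a joint): Orange upright blade, 12 mm thick, 40 long, top 38 above the cover, on a 3 mm high foot of radius 20. Rad, anticlockwise from above: 0 locked, blade along the box's y, its white line at the red dot; 1.5 stop, unlocked, blade along x within 4 degrees, line at the green dot, robot side. Friction 0.05 N m, stays where left. Its cam holds the cover shut below about 1.1 rad. Also the cover's handle.
- orange_cover (a joint): Cover angle, rad: 0 shut, 1.57 upright, 1.75 stop. Swings up and away from the robot about a line along the box's y, 98 mm along +x from and 33 mm below the latch grip point; front edge 34 mm along -x from it. Friction hinge holds it at any angle; lifting takes about 4 N. Gripped across the unlocked blade (closing along y), the blade pivots between the pads and the gripper can stay pointing down.
- blue_box: The other control box, alike in all but its BLUE latch; stands beside the orange one, locked, not to be touched. Origin at the centre of its underside, axes as for the orange box; 130 x 140 mm, 61 mm high to the cover's top, 99 mm to the top of its latch, with 16 mm wide screw-down feet along both sides.

How it is judged:
On the way:
1. the orange latch is turned to unlocked while its cover is still shut (value of joint orange_latch above 1.25 rad and value of joint orange_cover below 0.15 rad), for 0.1 s.
At the end, for the whole second after the job is handed in: the orange box's cover stands open by itself by at least 1.15 rad (66 degrees), at rest, with its latch still turned to unlocked (at least 1.2 rad) (value of joint orange_cover above 1.15 rad and value of joint orange_latch above 1.2 rad and velocity of joint orange_cover between -0.05 and 0.05 rad/s); the robot touches nothing.
It fails at once if the box with the blue latch is touched (contact force between blue_box and the fingers above 1 N or contact force between blue_box and the arm above 1 N).
It also fails if it takes over 42 s, if anything falls off the work surface, if the arm or the gripper's body presses on something with over 40 N, if the wrist force passes 120 N, or if a joint passes its speed limit or range.

## Working session

There is one attempt and no reset: what is moved stays moved. The work goes in short steps, Python scripts to look and compute and a shell command to move; the robot and the scene stay as the last step left them, time stands still between calls to the robot, and variables do not carry over. Pictures are saved under pics/ and viewed, at most 10 in all, crops included, and the job is handed in when it is done.

```bash
mkdir -p pics
cat > h.py <<'E'
import numpy as np, cv2
from rig import *
def pts(c):
    K=c["intrinsics"];z=c["z_map"];v,u=np.mgrid[:z.shape[0],:z.shape[1]]
    x=(u-K[0,2])/K[0,0]*z;y=(v-K[1,2])/K[1,1]*z
    P=np.stack([x,-y,-z,np.ones_like(z)],-1)
    return (P@np.array(c["pose"]).T)[...,:3]
E
python3 - <<'E'
from h import *
for n in("top","side"):
    c=read_camera(n);cv2.imwrite(f"pics/{n}0.png",c["img"][...,::-1]);np.savez(f"{n}0.npz",**{k:np.array(v) for k,v in c.items()})
    h=cv2.cvtColor(c["img"],cv2.COLOR_RGB2HSV);P=pts(c)
    print(n,[k for k in c],np.round(c["pose"],3).tolist())
    for nm,lo,hi in(("or",(8,150,90),(22,255,255)),("bl",(95,150,60),(125,255,255))):
        m=cv2.inRange(h,lo,hi);k,l,s,ce=cv2.connectedComponentsWithStats(m)
        for i in range(1,k):
            if s[i,4]>40:
                q=P[(l==i)&(c["z_map"]>0)];print(nm,s[i],ce[i].round(),np.median(q,0).round(3),np.percentile(q,98,axis=0).round(3),np.percentile(q,2,axis=0).round(3))
s=get_state();print(s["clock"],s["tool_pos"],s["eef_rot"],s["gripper_width"])
E
```

```text
top ['img', 'z_map', 'intrinsics', 'pose'] [[0.001, 0.998, -0.061, 0.485], [-1.0, 0.002, 0.014, -0.002], [0.014, 0.061, 0.998, 0.944], [0.0, 0.0, 0.0, 1.0]]
or [ 21  34  14  11 130] [28. 39.] [0.857 0.584 0.08 ] [0.866 0.596 0.087] [0.848 0.577 0.069]
or [467  92  19  39 401] [476. 111.] [ 0.728 -0.368  0.013] [ 0.77  -0.351  0.017] [ 0.688 -0.386  0.005]
or [443 212  33  20 263] [459. 221.] [ 0.483 -0.324  0.018] [ 0.501 -0.292  0.021] [ 0.464 -0.357  0.009]
or [382 214  21  17 236] [392. 221.] [ 0.484 -0.163  0.067] [ 0.498 -0.147  0.102] [ 0.465 -0.18   0.062]
or [536 298  10  10  73] [541. 303.] [ 0.322 -0.457  0.092] [ 0.329 -0.45   0.1  ] [ 0.313 -0.467  0.087]
bl [227 197  21  17 174] [239. 205.] [0.515 0.147 0.066] [0.533 0.164 0.102] [0.5   0.132 0.062]
side ['img', 'z_map', 'intrinsics', 'pose'] [[0.921, 0.154, -0.357, 0.239], [-0.389, 0.409, -0.825, -0.716], [0.019, 0.899, 0.437, 0.454], [0.0, 0.0, 0.0, 1.0]]
or [185 128  31  12 194] [201. 133.] [ 0.375  1.276 -0.118] [ 0.454  1.626 -0.1  ] [ 0.307  1.224 -0.204]
or [321 223  18  26 341] [329. 237.] [ 0.477 -0.171  0.08 ] 
[... 187 characters left out ...]
] [ 0.479 -0.327  0.014] [ 0.501 -0.287  0.018] [ 0.462 -0.359 -0.002]
or [290 385  18  15 230] [299. 393.] [ 0.319 -0.46   0.09 ] [ 0.351 -0.384  0.098] [ 0.311 -0.466 -0.003]
bl [291 167  11  15  74] [296. 176.] [0.511 0.132 0.078] [0.527 0.153 0.097] [0.505 0.128 0.061]
bl [586 249  24  16 121] [597. 257.] [ 0.89  -0.401  0.081] [ 0.919 -0.4    0.094] [ 0.861 -0.402  0.069]
bl [554 268  20  19  77] [564. 276.] [ 0.873 -0.368  0.021] [ 0.875 -0.35   0.029] [ 0.869 -0.389  0.014]
bl [572 270  32  21 184] [589. 281.] [ 0.892 -0.403  0.025] [ 0.924 -0.387  0.053] [ 0.872 -0.408  0.015]
0.1 [0.25972193 0.56798879 0.23060034] [-6.68555229e-01 -3.06942129e+00  2.21616169e-03] 0.08525172418184311
```

View pics/top0.png

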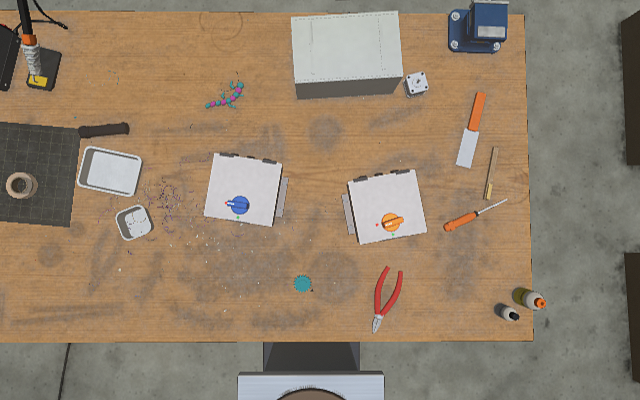

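View pics/side0.png

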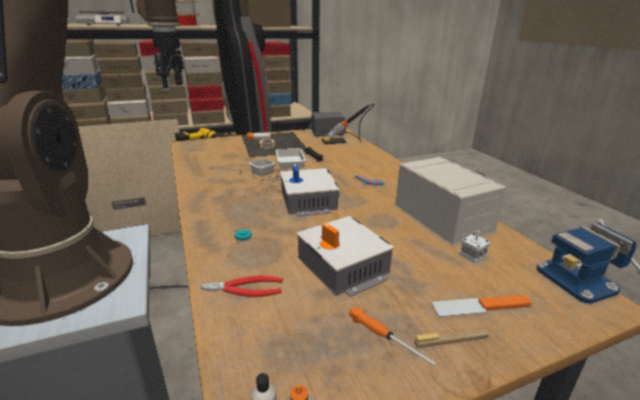

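The top view shows the orange-latched box at about (388,207), with its latch at (392,222), and the blue one at (240,205). Both are yawed. Next I fit the cover rectangle and the latch foot.

Run:
```python
from h import *
c=dict(np.load("top0.npz"));P=pts(c);K=c["intrinsics"];T=c["pose"]
def cast(uv,z):
    d=np.c_[(uv[:,0]-K[0,2])/K[0,0],-(uv[:,1]-K[1,2])/K[1,1],-np.ones(len(uv))]@T[:3,:3].T
    return T[:3,3]+d*((z-T[2,3])/d[:,2])[:,None]
h=cv2.cvtColor(c["img"],cv2.COLOR_RGB2HSV)
for nm,ctr,lo,hi in(("or",(.51,-.155),(5,120,80),(24,255,255)),("bl",(.54,.135),(95,120,50),(125,255,255))):
    near=(abs(P[...,0]-ctr[0])<.13)&(abs(P[...,1]-ctr[1])<.13)
    m=(near&(P[...,2]>.05)&(P[...,2]<.11)).astype(np.uint8)
    cn=max(cv2.findContours(m,0,1)[0],key=cv2.contourArea)[:,0].astype(float)
    W=cast(cn,.061)[:,:2]*1000
    (cx,cy),s,a=cv2.minAreaRect(W.astype(np.float32));print(nm,"cover",cx,cy,s,a)
    o=cv2.inRange(h,lo,hi)*near.astype(np.uint8)
    ys,xs=np.nonzero(o);zz=P[ys,xs,2]
    for zlo,zhi,zp in((.055,.072,.064),(.08,.11,.099)):
        k=(zz>zlo)&(zz<zhi)
        W=cast(np.c_[xs,ys][k].astype(float),zp)[:,:2]*1000
        print(zp,k.sum(),W.mean(0),cv2.minEnclosingCircle(W.astype(np.float32)),cv2.minAreaRect(W.astype(np.float32)))
im=c["img"][...,::-1]
cv2.imwrite("pics/z.png",cv2.resize(im[160:255,335:435],None,fx=6,fy=6,interpolation=cv2.INTER_CUBIC))
```

```text
or cover 514.146728515625 -157.4197998046875 (137.76797485351562, 143.7532196044922) 10.576738357543945
0.064 141 [ 483.62773028 -162.77000788] ((484.49371337890625, -166.77374267578125), 22.566448211669922) ((481.50140380859375, -163.91342163085938), (38.20095443725586, 36.17900085449219), 69.49504089355469)
0.099 112 [ 481.41651601 -163.27026244] ((481.55694580078125, -161.69586181640625), 21.348831176757812) ((480.66949462890625, -161.99021911621094), (12.516145706176758, 42.32318115234375), 18.349679946899414)
bl cover 549.404052734375 142.71524047851562 (143.76254272460938, 137.5624237060547) 80.98570251464844
0.064 142 [517.25600377 147.83824372] ((516.962890625, 147.8878631591797), 18.066171646118164) ((516.99658203125, 147.0462646484375), (31.73823356628418, 35.78373336791992), 83.64080047607422)
0.099 98 [515.56262754 145.47162953] ((514.0219116210938, 147.5567169189453), 19.594398498535156) ((515.9923706054688, 147.4274139404297), (38.79512023925781, 11.718880653381348), 80.60359191894531)
```

View pics/z.png

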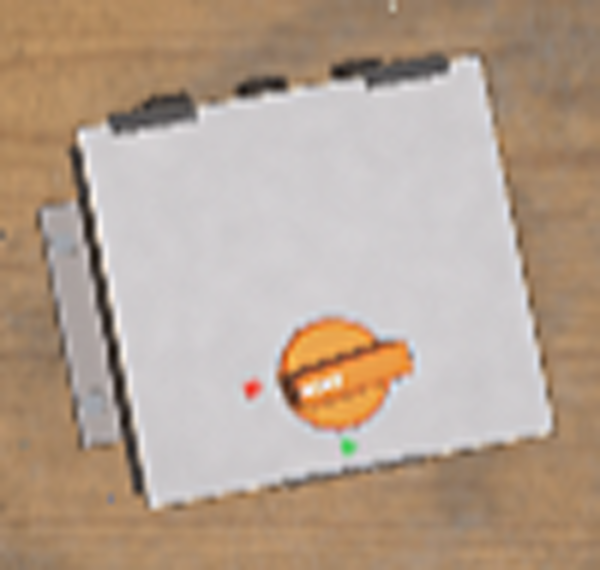

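The box yaw is about +10.8° and the latch axis is near (483, -163) mm. The red dot is on the left and the green dot is on the robot side. I now approach above it, turning the tool so it closes along the box's x.

```bash
python3 -m creep '{"rot":[[0,0,-3.8],[0,0,-3.8],[0,0,-3.8],[0,0,-3.8],[0,0,-3.8],[0,0,-3.8],[0,0,-3.8]],"travel":[[16,-52,0],[16,-52,0],[16,-52,0],[16,-52,0],[16,-52,0],[16,-52,0],[16,-52,0]],"claw":[100,100,100,100,100,100,100]}' 40
python3 -m creep '{"rot":[[0,0,-3.8],[0,0,-3.8],[0,0,-3.8],[0,0,-3.8],[0,0,-3.8],[0,0,-3.8],[0,0,-3.8],[0,0,0]],"travel":[[16,-52,0],[16,-52,0],[16,-52,0],[16,-52,0],[16,-52,0],[16,-52,0],[16,-52,0],[0,0,0]],"claw":[100,100,100,100,100,100,100,100]}'
cat >> h.py <<'E'
from scipy.spatial.transform import Rotation as R
def st():
    s=get_state();M=R.from_rotvec(s["eef_rot"]).as_matrix()
    print("t",round(s["clock"],2),"tcp",np.round(s["tool_pos"]*np.array(1000),1),"yaw_y",np.degrees(np.arctan2(M[1,1],M[0,1])).round(1),"z",M[:,2].round(3),"q",np.round(s["qpos"],2),"F",np.round(s["contact_force"],1),"M",np.round(s["moment"],2),"w",round(s["gripper_width"]*1000,1),"g",np.round(s["grip_force"],1))
E
python3 -c "from h import *;st()"
```

```text
clock: 0.98
tool_pos: [0.372, 0.2026, 0.2313]
eef_rot: [-1.36, -2.832, -0.0]
contact_force: [1.1, 0.3, 0.3]
gripper_width: 0.0854
grip_force: 0.0
clock: 1.98
tool_pos: [0.4839, -0.1641, 0.2313]
eef_rot: [1.98, 2.437, -0.003]
contact_force: [0.7, 0.7, 0.8]
gripper_width: 0.0855
grip_force: 0.0
t 1.98 tcp [ 483.9 -164.1  231.3] yaw_y 11.8 z [ 0.    -0.003 -1.   ] q [-0.28  0.27  0.63  1.89 -0.18  1.04  0.63] F [0.7 0.7 0.8] M [ 0.06  0.01 -0.  ] w 85.5 g 0.0
```

```bash
python3 -m creep '{"rot":[[0,0,0],[0,0,0],[0,0,0]],"travel":[[0,0,-50],[0,0,-50],[0,0,0]],"claw":[100,100,100]}' 
python3 -c "
from h import *
st();a=read_camera('side')['img'][190:290,270:400];b=read_camera('top')['img'][150:250,335:465]
cv2.imwrite('pics/a.png',cv2.resize(np.vstack([a,b])[...,::-1],None,fx=3,fy=3,interpolation=2))"
```

```text
clock: 2.35
tool_pos: [0.4811, -0.158, 0.1287]
eef_rot: [-1.967, -2.441, 0.005]
contact_force: [0.2, -0.0, 0.6]
gripper_width: 0.0855
grip_force: 0.0
t 2.35 tcp [ 481.1 -158.   128.7] yaw_y 12.3 z [-0.007  0.001 -1.   ] q [-0.22  0.4   0.57  2.01 -0.29  0.82  0.73] F [ 0.2 -0.   0.6] M [ 0.01 -0.07  0.03] w 85.5 g 0.0
```

View pics/a.png

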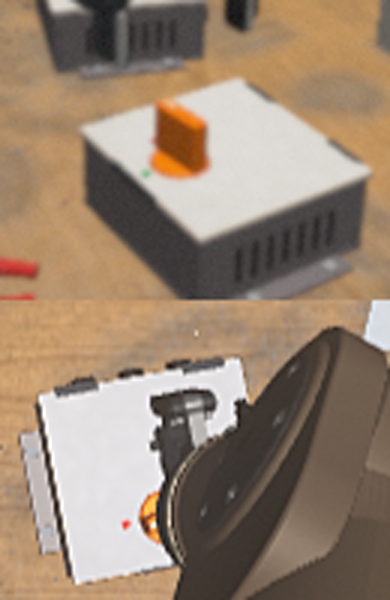

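The side crop shows both open fingertips centred about 40 mm above the blade, at roughly (305,197) and (350,193), with the blade at (329,237). The top crop agrees. The measured pose has drifted by about (-2, +5) mm, so I correct that while descending.

```bash
python3 -m creep '{"rot":[[0,0,0],[0,0,0],[0,0,0],[0,0,0]],"travel":[[2,-5,0],[0,0,-29],[0,0,-29],[0,0,0]],"claw":[100,100,100,100]}' 
python3 -c "from h import *;st()"
```

```text
clock: 2.95
tool_pos: [0.4857, -0.1646, 0.0734]
eef_rot: [-1.972, -2.445, 0.0]
contact_force: [-1.0, 0.2, 0.5]
gripper_width: 0.0854
grip_force: 0.0
t 2.95 tcp [ 485.7 -164.6   73.4] yaw_y 12.2 z [-0.001  0.    -1.   ] q [-0.16  0.49  0.52  2.05 -0.37  0.7   0.81] F [-1.   0.2  0.5] M [-0.01 -0.01 -0.01] w 85.4 g 0.0
```

```bash
python3 -m creep '{"rot":[[0,0,0],[0,0,0],[0,0,0],[0,0,0],[0,0,0],[0,0,0],[0,0,0],[0,0,0]],"travel":[[-2,1,-1],[0,0,0],[0,0,0],[0,0,0],[0,0,0],[0,0,0],[0,0,0],[0,0,0]],"claw":[60,30,0,0,0,0,0,0]}' 30
python3 -c "from h import *;st()"
```

```text
clock: 3.95
tool_pos: [0.4814, -0.1638, 0.0725]
eef_rot: [-1.971, -2.442, 0.002]
contact_force: [-10.6, 0.2, 12.7]
gripper_width: 0.0114
grip_force: 33.2
t 3.95 tcp [ 481.4 -163.8   72.5] yaw_y 12.2 z [-0.004  0.001 -1.   ] q [-0.16  0.49  0.52  2.06 -0.37  0.69  0.81] F [-10.6   0.2  12.7] M [0.01 1.99 0.03] w 11.4 g 33.2
```

```bash
python3 -m creep '{"rot":[[0,0,0],[0,0,4],[0,0,8],[0,0,8],[0,0,8],[0,0,8],[0,0,8],[0,0,0]],"travel":[[-2,0,1],[0,0,0],[0,0,0],[0,0,0],[0,0,0],[0,0,0],[0,0,0],[0,0,0]],"claw":[0,0,0,0,0,0,0,0]}' 
python3 -c "from h import *;st()"
```

```text
clock: 4.95
tool_pos: [0.4809, -0.164, 0.0731]
eef_rot: [-0.914, -3.004, 0.0]
contact_force: [-4.1, -2.8, -0.7]
gripper_width: 0.0114
grip_force: 31.5
t 4.95 tcp [ 480.9 -164.    73.1] yaw_y 56.1 z [-0.001  0.    -1.   ] q [-0.    0.46  0.3   2.05 -0.21  0.67  1.41] F [-4.1 -2.8 -0.7] M [-0.46  0.9   0.07] w 11.4 g 31.5
```

```bash
python3 -m creep '{"rot":[[0,0,8],[0,0,8],[0,0,8],[0,0,8],[0,0,6],[0,0,2],[0,0,0]],"travel":[[0,0,0],[0,0,0],[0,0,0],[0,0,0],[0,0,0],[0,0,0],[0,0,0]],"claw":[0,0,0,0,0,0,0]}' 
python3 -c "from h import *;st()"
```

```text
clock: 5.82
tool_pos: [0.4808, -0.1645, 0.0731]
eef_rot: [0.164, -3.135, 0.001]
contact_force: [-4.2, -3.2, -0.7]
gripper_width: 0.0116
grip_force: 31.6
t 5.83 tcp [ 480.8 -164.5   73.1] yaw_y 96.0 z [-0.002 -0.001 -1.   ] q [ 0.14  0.45  0.11  2.03 -0.07  0.67  1.97] F [-4.2 -3.2 -0.7] M [-0.82  1.01  0.01] w 11.6 g 31.6
```

```bash
python3 -m creep '{"rot":[[0,0,3],[0,0,2],[0,0,0],[0,0,0]],"travel":[[0,0,0],[0,0,0],[0,0,0],[0,0,0]],"claw":[0,0,0,0]}' 
python3 -c "from h import *;st()"
```

```text
clock: 6.32
tool_pos: [0.4807, -0.1646, 0.0731]
eef_rot: [0.295, -3.126, -0.0]
contact_force: [-3.1, -2.4, 0.3]
gripper_width: 0.0118
grip_force: 51.4
t 6.33 tcp [ 480.7 -164.6   73.1] yaw_y 100.8 z [-0.002 -0.    -1.   ] q [ 0.16  0.45  0.08  2.03 -0.06  0.67  2.04] F [-3.1 -2.4  0.3] M [-0.65  0.98 -1.26] w 11.8 g 51.4
```

It reached the stop: Mz is -1.26 N m at yaw 100.8°. I ease off slightly and start the lift along the hinge arc, with a 98/37 mm lever and 7° steps.

```bash
python3 -m creep '{"rot":[[0,0,-2],[0,0,0],[0,0,0],[0,0,0],[0,0,0],[0,0,0]],"travel":[[0,0,0],[5,1,11.7],[6.5,1.2,11],[7.8,1.5,10],[0,0,0],[0,0,0]],"claw":[0,0,0,0,0,0]}' 40
python3 -c "
from h import *
st();a=read_camera('side')['img'][130:290,240:440]
cv2.imwrite('pics/b.png',cv2.resize(a[...,::-1],None,fx=3,fy=3,interpolation=2))"
```

```text
clock: 7.08
tool_pos: [0.5005, -0.1611, 0.1062]
eef_rot: [0.244, -3.131, 0.001]
contact_force: [-5.0, -4.1, 3.1]
gripper_width: 0.0115
grip_force: 43.6
t 7.08 tcp [ 500.5 -161.1  106.2] yaw_y 98.9 z [-0.001 -0.001 -1.   ] q [ 0.13  0.42  0.1   1.96 -0.06  0.76  1.99] F [-5.  -4.1  3.1] M [-1.33  1.07 -0.59] w 11.5 g 43.6
```

View pics/b.png

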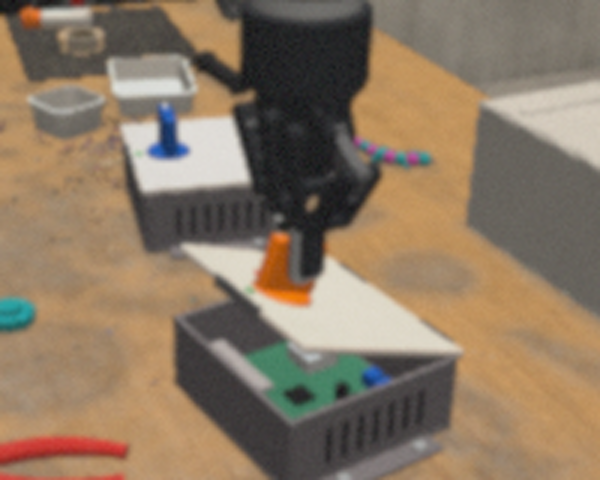

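The cover is up about 20°. The blade at (278,265) is held between the pads at (308,255), toward its rear half, and the forces are low. I continue the arc.

```bash
python3 -m creep '{"rot":[[0,0,0],[0,0,0],[0,0,0],[0,0,0],[0,0,0],[0,0,0]],"travel":[[9,1.7,9],[10,1.9,7.8],[10.8,2.1,6.5],[11.5,2.2,5],[0,0,0],[0,0,0]],"claw":[0,0,0,0,0,0]}' 
python3 -c "
from h import *
st();a=read_camera('side')['img'][130:290,240:440]
cv2.imwrite('pics/c.png',cv2.resize(a[...,::-1],None,fx=3,fy=3,interpolation=2))"
```

```text
clock: 7.88
tool_pos: [0.5421, -0.1535, 0.1346]
eef_rot: [0.245, -3.131, 0.003]
contact_force: [-4.8, -3.9, 3.7]
gripper_width: 0.0113
grip_force: 47.6
t 7.88 tcp [ 542.1 -153.5  134.6] yaw_y 98.9 z [-0.001 -0.002 -1.   ] q [ 0.1   0.43  0.11  1.85 -0.06  0.86  1.96] F [-4.8 -3.9  3.7] M [-1.9   1.07 -0.47] w 11.3 g 47.6
```

View pics/c.png

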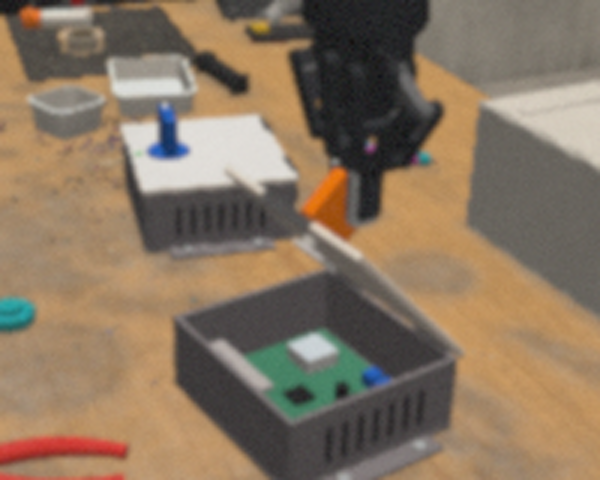

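The cover now stands at about 50°, and the blade at (330,200) is still gripped. I finish the arc to about 84°.

```bash
python3 -m creep '{"rot":[[0,0,0],[0,0,0],[0,0,0],[0,0,0],[0,0,0],[0,0,0],[0,0,0]],"travel":[[12,2.3,3.7],[12.4,2.4,2.2],[12.5,2.4,0.6],[12.5,2.4,-0.9],[12.4,2.4,-2.4],[0,0,0],[0,0,0]],"claw":[0,0,0,0,0,0,0]}' 
python3 -c "
from h import *
st();a=read_camera('side')['img'][130:290,240:440]
cv2.imwrite('pics/d.png',cv2.resize(a[...,::-1],None,fx=3,fy=3,interpolation=2))"
```

```text
clock: 8.8
tool_pos: [0.605, -0.1417, 0.1378]
eef_rot: [-0.248, 3.13, -0.004]
contact_force: [0.8, -5.8, -1.1]
gripper_width: 0.0109
grip_force: 53.6
t 8.8 tcp [ 605.  -141.7  137.8] yaw_y 99.1 z [ 0.002 -0.002 -1.   ] q [ 0.07  0.51  0.11  1.7  -0.06  0.93  1.93] F [ 0.8 -5.8 -1.1] M [-2.48 -0.24  0.08] w 10.9 g 53.6
```

View pics/d.png

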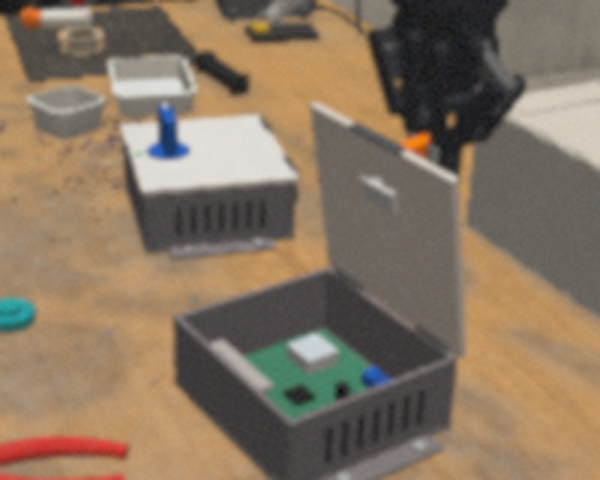

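The cover stands upright, with the blade at (418,143) in the pads. I open and retreat straight up.

```bash
python3 -m creep '{"rot":[[0,0,0],[0,0,0],[0,0,0],[0,0,0]],"travel":[[0,0,0],[0,0,0],[0,0,0],[0,0,0]],"claw":[30,60,80,80]}' 
python3 -c "from h import *;st()"
python3 -m creep '{"rot":[[0,0,0],[0,0,0],[0,0,0],[0,0,0],[0,0,0],[0,0,0],[0,0,0]],"travel":[[0,0,10],[0,0,25],[0,0,35],[0,0,35],[0,0,35],[0,0,0],[0,0,0]],"claw":[80,80,80,80,80,80,80]}' 
python3 -c "
from h import *
st();a=read_camera('side')['img'][130:290,240:440];b=read_camera('top')['img'][110:270,310:510]
cv2.imwrite('pics/e.png',cv2.resize(np.hstack([a,b])[...,::-1],None,fx=2,fy=2,interpolation=2))"
```

```text
clock: 9.35
tool_pos: [0.6044, -0.1397, 0.1376]
eef_rot: [-0.253, 3.131, 0.001]
contact_force: [-0.7, -0.8, -0.1]
gripper_width: 0.0681
grip_force: 0.0
t 9.35 tcp [ 604.4 -139.7  137.6] yaw_y 99.2 z [ 0.  0. -1.] q [ 0.07  0.51  0.1   1.7  -0.06  0.93  1.93] F [-0.7 -0.8 -0.1] M [-0.    0.01  0.02] w 68.1 g 0.0
clock: 10.22
tool_pos: [0.604, -0.14, 0.2775]
eef_rot: [0.253, -3.131, -0.0]
contact_force: [0.6, -0.5, -0.8]
gripper_width: 0.0685
grip_force: 0.0
t 10.22 tcp [ 604.  -140.   277.5] yaw_y 99.2 z [-0.  0. -1.] q [ 0.06  0.39  0.12  1.52 -0.05  1.23  1.92] F [ 0.6 -0.5 -0.8] M [ 0.04 -0.    0.03] w 68.5 g 0.0
```

View pics/e.png

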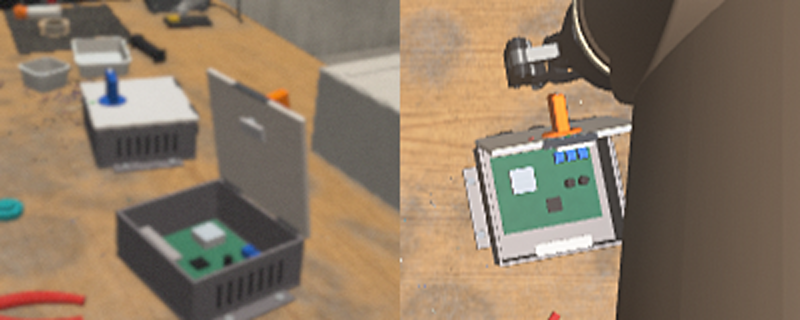

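Both views show the cover standing upright by itself. From above, the blade at about (558,115) appears edge-on, so the latch is still unlocked, and the gripper is clear.

```bash
python3 -c "
from rig import *
print(finish_job())"
```

```text
the job is handed in; nothing more can be done
None
```

The orange latch is turned to its stop and the cover stands upright by itself at roughly 84°, still unlocked in the last pictures. The blue box was not touched, and the job was handed in at about 10 s of robot time; no verdict came back.

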